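Set out round parts in their inspection nests

TASK

Set the four round metal parts out for inspection in the four blue round nests, each in the nest made for its size: the pin in the smallest, the black sleeve in the next, then the ring gauge, and the ball bearing in the largest. Each part must sit flat on its nest's floor inside the rim, the same way up as it stands now. Leave the six-sided nut and the blue box where they are.

Things in the scene. Friction and masses are not known exactly. Their poses are not given: they have to be found in the camera images.
- steel_pin: Slender steel dowel standing on end, red-brown band low down and light grey above, 13 mm across, 36 mm tall. Origin: centre of its underside; z up along its axis.
- black_sleeve: Black turned sleeve standing on end, 27 mm across at its widest, 47 mm tall. Origin: centre of its underside; z up along its axis.
- ring_gauge: Plain light grey ring lying flat, 38 mm outside, 16 mm high. Origin: centre of its underside; z up along its axis.
- ball_bearing: Light grey ball bearing lying flat, 62 mm outside, 13 mm high; grasp it across the outer ring. Origin: centre of its underside; z up along its axis.
- nest_28: The smallest of four blue, shallow, round nests with a grey floor, fixed to the bench: recess 28 mm across, outside 38 mm across. Floor 3 mm and rim 7 mm above the bench (recess 4 mm deep). Origin: centre of its underside, on the bench; z up.
- nest_42: The second smallest of four blue, shallow, round nests with a grey floor, fixed to the bench: recess 42 mm across, outside 52 mm across. Floor 3 mm and rim 7 mm above the bench (recess 4 mm deep). Origin: centre of its underside, on the bench; z up.
- nest_54: The second largest of four blue, shallow, round nests with a grey floor, fixed to the bench: recess 54 mm across, outside 64 mm across. Floor 3 mm and rim 7 mm above the bench (recess 4 mm deep). Origin: centre of its underside, on the bench; z up.
- nest_78: The largest of four blue, shallow, round nests with a grey floor, fixed to the bench: recess 78 mm across, outside 88 mm across. Floor 3 mm and rim 7 mm above the bench (recess 4 mm deep). Origin: centre of its underside, on the bench; z up.
- hex_nut: Black six-sided nut lying flat, 54 mm across flats, 62 mm across corners, 28 mm high; stays where it is. Origin: centre of its underside.
- blue_box: Small blue box, 42 x 62 mm, 42 mm high; stays where it is. Origin: centre of its underside; 62 mm side along its y.
Mind the look-alikes: they are no part of the job. What is shaped like the ring_gauge but red is not meant. What is shaped like the nest_42 but orange is not meant.

How it is judged:
At the end, for the whole second after the job is handed in: Pin in the 28 mm nest, sleeve in the 42, ring gauge in the 54, bearing in the 78: each within 10 mm of the nest's centre, flat on its floor (underside 1 to 5.5 mm above the bench), upright within 0.12 rad the same way up as before, at rest; nut and blue box within 15 mm of where they were (horizontal distance between steel_pin and nest_28 below 0.01 m and z of steel_pin in the frame of nest_28 between 0.001 and 0.0055 m and angle between each of steel_pin, black_sleeve, ring_gauge, ball_bearing's own z axis and vertical below 0.12 rad and linear speed of each of steel_pin, black_sleeve, ring_gauge, ball_bearing below 0.02 m/s and horizontal distance between black_sleeve and nest_42 below 0.01 m and z of black_sleeve in the frame of nest_42 between 0.001 and 0.0055 m and horizontal distance between ring_gauge and nest_54 below 0.01 m and z of ring_gauge in the frame of nest_54 between 0.001 and 0.0055 m and horizontal distance between ball_bearing and nest_78 below 0.01 m and z of ball_bearing in the frame of nest_78 between 0.001 and 0.0055 m and distance of each of hex_nut, blue_box from where it was at the start of the episode below 0.015 m); the robot touches nothing.
It fails at once if the six-sided nut was displaced by more than 15 mm (distance of hex_nut from where it was at the start of the episode above 0.015 m).
It fails at once if the blue box was displaced by more than 15 mm (distance of blue_box from where it was at the start of the episode above 0.015 m).
It also fails if it takes over 83 s, if anything falls off the work surface, if the arm or the gripper's body presses on something with over 40 N, if the wrist force passes 120 N, or if a joint passes its speed limit or range.

ROBOT

A 6-joint arm with a two-finger parallel gripper is mounted at the origin on a cart in front of the work surface, level with it; the furniture and walls round the work are solid. World frame = base frame: x ahead of the robot, y to its left, z up, the work surface at z = 0. Lengths are in m, angles in rad, forces in N, time in s.
With the tool pointing down it reaches from about 0.375 to 0.9 m from the base axis. Payload 3.1 kg.
Tool frame: the origin (TCP) lies midway between the tips of the shut fingers; the grasp point (between the pads) lies robot.grip_depth behind it (robot.grip_depth is the distance from the TCP to the grasp point, in m); z points along the fingers, y is the line along which they close (so a half turn about z gives the same grasp; the last joint's range is limited). The gripper opens to 87 mm and grips with 3 to 60 N. Pads are 19 mm wide; open, the fingers measure 117 mm over their backs; the gripper's body (75 mm by 190 mm) begins 51 mm behind the grasp point.
Start: joints at [-1.355, 0.527, 1.433, -0, 1.181, -0.178], TCP at [0.24, -0.577, 0.223] pointing down, gripper open.
Joint ranges: [-3.08, 3.08], [-0.75, 2.2], [0.22, 2.44], [-1.43, 4.57], [0, 2.65], [-2.85, 2.85]. Speed limits (rad/s): [2.79, 2.79, 3.14, 3.14, 3.14, 3.14].

INTERFACE

Orientations are given as a unit quaternion [x, y, z, w].
In Python, from rig import robot gives the robot as it stands.
- The arm moves only by the tool nudge_tcp, called after "Request:" as name([rows], argument=value, ...), one row to a line, values as JSON. Schema: {"type":"object","properties":{"deltas":{"type":"array","items":{"type":"object","properties":{"xyz":{"type":"array","items":{"type":"number"},"minItems":3,"maxItems":3},"twist":{"type":"number"}},"additionalProperties":false},"minItems":1,"maxItems":20},"jaw":{"type":"number"},"clamp_n":{"type":"number"},"only":{"type":"string"},"quiet":{"type":"boolean"},"lines":{"type":"string"}},"required":["deltas"],"additionalProperties":false}. deltas is a list of rows, 1 to 20 of them, each an object with the fields xyz (a list: dx, dy, dz in m), twist (a turn about the tool's z in rad); a field left out counts as zero; each row shifts and turns the commanded pose from where the row before left it, along the tool's axes as they then stand; what a row does not reach is not made up. A row lasts 1/12 s, in which the tool goes at most 0.0417 m and 0.125 rad, less where a joint would pass 70% of its speed; a pose out of reach is approached as far as the arm can. jaw is the finger opening in m, set as the call begins (left out keeps the last). The fingers move at their own pace and stop on an object; clamp_n is the grip in N (left out, the last holds). Time passes only in rows, so rows that do not move let the fingers close. The tool returns the time, the measured TCP pose, the force, the opening and the grip force at its end. only (a regular expression) keeps the lines of the reply that match it, lines (a string "A,B") keeps lines A to B, and quiet returns only ok. Input that does not fit is refused with a message, and nothing moves.
- robot.get_obs(): the state, without advancing time (a new reading comes with each control period).
- robot.camera(name): name is "side" or "top" or "wrist"; returns a dict with "img" (384x512x3 uint8, red, green, blue), "fx", "fy", "cx", "cy" (pixels), "xyz" and "attitude" of the camera in the world. Camera axes: x right, y down, z forward; pixel columns grow to the right and rows downward; lengths in m; the calibration is good to about 2 mm. A picture is of the moment at which its call begins. There is no depth.
- robot.hand_in(): hands the job in; it is judged then, once.
The state is a dict: "time": time; "q": joint angles; "joint_velocities": joint speeds; "joint_torque": joint torques, N m; "position": TCP position; "tool_rot": TCP orientation; "ft_force": force on the tool from outside, world axes, zero at the start; "moment": the same for the moment, N m; "grip_width": finger opening in m; "grip_force": force on a finger pad.
Only numpy, scipy, OpenCV 4.12 (cv2) and the standard library are available. Lean on these libraries where they do the work, as an engineer would, in place of code of your own. Each camera call takes 0.05 s, during which the arm holds its last target. There are 200 camera calls.

## Working session

There is one attempt and no reset: what is moved stays moved. The work goes in short steps, Python scripts to look and compute and a tool call to move; the robot and the scene stay as the last step left them, time stands still between calls to the robot, and variables do not carry over. Pictures are saved under pics/ and viewed, at most 14 in all, crops included, and the job is handed in when it is done.

```bash
mkdir -p pics; ls; python3 - <<'E'
from rig import robot
import cv2
print(robot.get_obs(), robot.grip_depth)
for n in ["top","side"]:
    c=robot.camera(n); cv2.imwrite(f"pics/{n}0.png",cv2.cvtColor(c["img"],cv2.COLOR_RGB2BGR))
    print({k:v for k,v in c.items() if k!="img"})
E
```

```text
pics
{'time': 0.0, 'q': array([-1.35547223e+00,  5.28472076e-01,  1.43395293e+00, -1.26265687e-05,
        1.18138694e+00, -1.78467275e-01]), 'joint_velocities': array([-0.0007575 , -0.00047487, -0.00047602, -0.00132667, -0.0007914 ,
       -0.00024505]), 'joint_torque': array([-1.11835134e-04, -4.40037596e+01, -1.76594746e+01,  6.33885898e-02,
        5.82536019e-02, -1.80034876e-04]), 'position': array([ 0.23968548, -0.57639104,  0.22155191]), 'tool_rot': array([ 9.80677513e-01,  1.95628179e-01, -2.62848569e-05, -1.10935153e-03]), 'ft_force': array([ 0.51742285,  1.12174956, -0.19066121]), 'moment': array([-0.01305639,  0.049443  ,  0.05293634]), 'grip_force': 0.0, 'grip_width': 0.08683502221569454} 0.0187
{'fx': 429.33553349429553, 'fy': 429.33553349429553, 'cx': 250.12918873966345, 'cy': 191.73753850206364, 'xyz': array([ 0.38409493, -0.17264834,  1.04557192]), 'attitude': array([ 0.7070873 , -0.70508209,  0.03029479, -0.04437372])}
{'fx': 436.6163090010593, 'fy': 436.6163090010593, 'cx': 250.49156599711156, 'cy': 191.56200287682478, 'xyz': array([ 0.44669361, -1.20034224,  0.54699724]), 'attitude': array([ 0.8475198 , -0.02103537, -0.00160951, -0.53034433])}
```

View pics/top0.png

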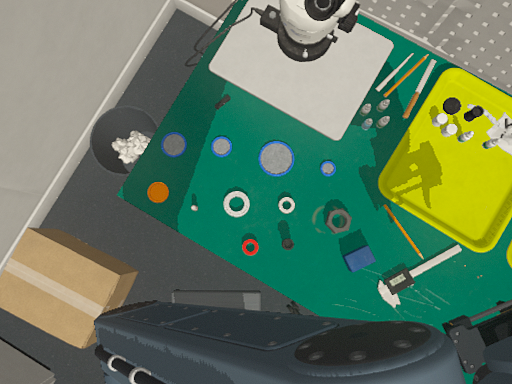

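View pics/side0.png

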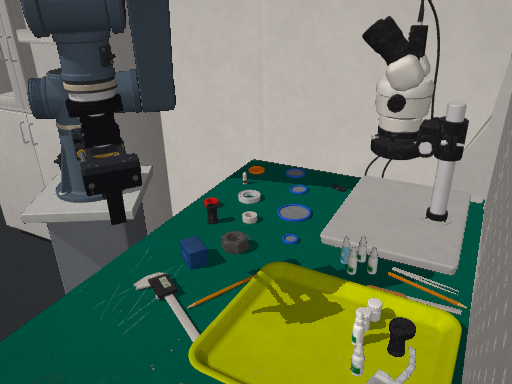

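Top view: nests are the blue rings at (174,144), (221,147), (277,157) and (328,168). The bearing is at (236,204), the grey ring at (287,205), the black sleeve at (288,243) and the pin at (195,207). The nut is at (337,220) and the box at (359,258). Look-alikes are the red ring at (250,247) and the orange nest at (158,192); I'll leave both alone by colour. The side view agrees. Next I'll measure and take one enlarged crop to confirm.

```bash
cat > h.py <<'E'
import numpy as np, cv2
from scipy.spatial.transform import Rotation as R
from rig import robot
def ray(c,u,v,z):
    d=R.from_quat(c["attitude"]).apply([(u-c["cx"])/c["fx"],(v-c["cy"])/c["fy"],1])
    return c["xyz"]+d*(z-c["xyz"][2])/d[2]
def proj(c,p):
    q=R.from_quat(c["attitude"]).inv().apply(np.array(p)-c["xyz"]); return q[0]/q[2]*c["fx"]+c["cx"], q[1]/q[2]*c["fy"]+c["cy"]
def save(n,img,box=None,s=1):
    if box: img=img[box[1]:box[3],box[0]:box[2]]
    cv2.imwrite(f"pics/{n}.png",cv2.cvtColor(cv2.resize(img,None,fx=s,fy=s,interpolation=cv2.INTER_CUBIC),cv2.COLOR_RGB2BGR))
def blobs(mask,amin=12):
    cs,_=cv2.findContours(mask.astype(np.uint8),cv2.RETR_EXTERNAL,cv2.CHAIN_APPROX_NONE)
    out=[]
    for k in cs:
        if len(k)<8: continue
        (x,y),r=cv2.minEnclosingCircle(k)
        x0,y0,w,h=cv2.boundingRect(k); out.append((x0+(w-1)/2,y0+(h-1)/2,w,h,cv2.contourArea(k)))
    return out
E
python3 - <<'E'
from h import *
c=robot.camera("top"); im=c["img"]; hsv=cv2.cvtColor(im,cv2.COLOR_RGB2HSV).astype(int); H,S,V=hsv[...,0],hsv[...,1],hsv[...,2]
save("crop1",im,(145,120,395,290),3.2)
roi=np.zeros(H.shape,bool); roi[125:285,145:385]=1
M={"blue":((H>100)&(H<125)&(S>110),.007),"grey":((S<60)&(V>110),.013),"dark":((V<75)&(S<120),.03),"red":((H<8)&(S>130),.016)}
for n,(m,z) in M.items():
    for b in blobs(m&roi): print(n,np.round(b,1),np.round(ray(c,b[0],b[1],z)[:2],4), "mm",round(np.sqrt(b[2]*b[3])/c["fx"]*(c["xyz"][2]-z)*1000,1))
E
```

```text
blue [359.  258.5  33.   26.  470.5] [ 0.3348 -0.4117] mm 70.9
blue [327.5 168.   16.   15.  170. ] [ 0.5528 -0.3402] mm 37.5
blue [276.  158.   35.   35.  942.5] [ 0.5775 -0.2148] mm 84.7
blue [221.  146.   21.   21.  316.5] [ 0.6074 -0.0795] mm 50.8
blue [173.5 144.   26.   25.  479. ] [0.6125 0.0381] mm 61.7
grey [380.5 282.    6.    5.   11. ] [ 0.2806 -0.4594] mm 13.2
grey [339.  221.5  21.   22.   63.5] [ 0.4224 -0.3647] mm 51.7
grey [194.  207.5   7.    6.   22. ] [ 0.455  -0.0164] mm 15.6
grey [286.  205.   17.   17.  198.5] [ 0.4616 -0.2383] mm 40.9
grey [236.  203.5  27.   26.  508.5] [ 0.465  -0.1178] mm 63.7
grey [328. 168.  11.  11.  74.] [ 0.5518 -0.3405] mm 26.5
grey [175.  150.5  17.    8.   24.5] [0.5949 0.0328] mm 28.0
grey [276.  158.5  31.   30.  698. ] [ 0.5751 -0.2146] mm 73.3
grey [165.5 144.5   4.    8.    4.5] [0.6099 0.0566] mm 13.6
grey [221.  146.5  17.   16.  180. ] [ 0.6049 -0.08  ] mm 39.7
grey [173.5 138.5   4.    4.    2. ] [0.6249 0.0372] mm 9.6
grey [179.5 138.    6.    5.    9. ] [0.6262 0.0224] mm 13.2
grey [147.5 142.    6.   13.   30.5] [0.6162 
[... 1648 characters left out ...]
.    0. ] [0.4003 0.0596] mm 8.2
dark [174.  230.    9.    7.    0.5] [0.4004 0.0276] mm 18.8
dark [148.  228.5   7.    6.    2. ] [0.4038 0.0894] mm 15.3
dark [154.  226.    3.    5.    1.5] [0.4097 0.0753] mm 9.2
dark [162.5 224.    4.    5.    0.5] [0.4145 0.0552] mm 10.6
dark [147.  222.5   5.    6.    0.5] [0.4179 0.0922] mm 13.0
dark [157.  220.5   3.    4.    1. ] [0.4228 0.0685] mm 8.2
dark [341.5 222.5  10.   10.    9. ] [ 0.4194 -0.3674] mm 23.7
dark [147.5 214.5   4.    4.    0. ] [0.4369 0.0916] mm 9.5
dark [327. 217.   5.  13.   6.] [ 0.4322 -0.3336] mm 19.1
dark [151.  128.5  13.    8.   60.5] [0.6458 0.0892] mm 24.1
red [250.  246.5  17.   16.  184.5] [ 0.3622 -0.1521] mm 39.5
```

View pics/crop1.png

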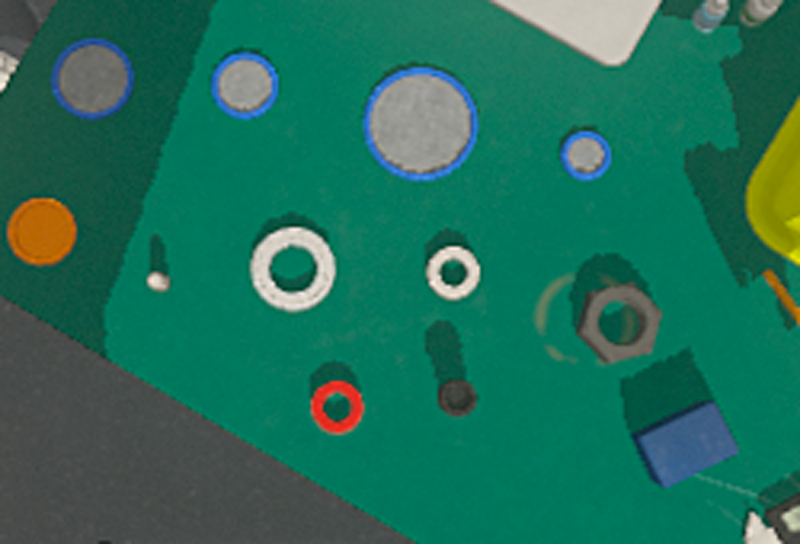

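The crop confirms it: the grey ring and blue nests are the ones meant, and the red ring (crop 337,407) and orange nest (crop 42,232) are not. Measured diameters match the given sizes (38, 52, 64 and 88 mm nest outsides). I'm moving over the bearing and squaring the tool to the world axes.

Request:
nudge_tcp([
  {"twist": 0.1},
  {"twist": 0.1},
  {"twist": 0.1},
  {"twist": 0.094},
  {"xyz": [0.0173,-0.0352,0]},
  {"xyz": [0.0173,-0.0352,0]},
  {"xyz": [0.0173,-0.0352,0]},
  {"xyz": [0.0173,-0.0352,0]},
  {"xyz": [0.0173,-0.0352,0]},
  {"xyz": [0.0173,-0.0352,0]},
  {"xyz": [0.0173,-0.0352,0]},
  {"xyz": [0.0173,-0.0352,0]},
  {"xyz": [0.0173,-0.0352,0]},
  {"xyz": [0.0173,-0.0352,0]},
  {"xyz": [0.0173,-0.0352,0]},
  {"xyz": [0.0173,-0.0352,0]},
  {"xyz": [0.0173,-0.0352,0]},
  {},
  {},
], jaw=0.086, clamp_n=20)

```text
time: 1.73
position: [0.4652, -0.1175, 0.2224]
tool_rot: [1.0, 0.002, -0.0, -0.0]
ft_force: [0.8, -0.5, -0.3]
grip_width: 0.0861
grip_force: 0.0
```

```bash
python3 - <<'E'
from h import *
o=robot.get_obs(); print(o["position"],R.from_quat(o["tool_rot"]).as_matrix().round(3))
c=robot.camera("wrist"); save("w1",c["img"]); print(c["xyz"],c["fx"],c["cx"],c["cy"])
for n,p in dict(bearing=(.465,-.118,.013),ring=(.461,-.238,.016),n78=(.576,-.215,.007),n42=(.606,-.08,.007),pin=(.4534,-.0198,.036),tcp0=(o["position"][0],o["position"][1],.013)).items(): print(n,np.round(proj(c,p),1))
# microscope head triangulation, approx pixels
def tri(a,ua,b,ub):
    A=[];B=[]
    for c,u in((a,ua),(b,ub)):
        d=ray(c,*u,0)-c["xyz"]; d/=np.linalg.norm(d); P=np.eye(3)-np.outer(d,d); A.append(P);B.append(P@c["xyz"])
    return np.linalg.lstsq(np.vstack(A),np.hstack(B),rcond=None)[0]
t=robot.camera("top");s=robot.camera("side")
print("head",tri(t,(306,50),s,(395,145)),"eye",tri(t,(270,15),s,(378,38)))
E
```

```text
[ 0.46517621 -0.1174786   0.22243559] [[ 1.     0.005 -0.   ]
 [ 0.005 -1.     0.   ]
 [-0.    -0.    -1.   ]]
[ 0.55139394 -0.11677632  0.38378711] 335.3683470558976 251.1260560504335 185.82955105636893
bearing [251.9 157.8]
ring [358.3 162.5]
n78 [345.2  53.5]
n42 [215.5  21.1]
pin [160.6 172.7]
tcp0 [251.4 157.7]
head [ 0.78420706 -0.27287301  0.19444512] eye [ 0.74426973 -0.19334605  0.4151526 ]
```

View pics/w1.png

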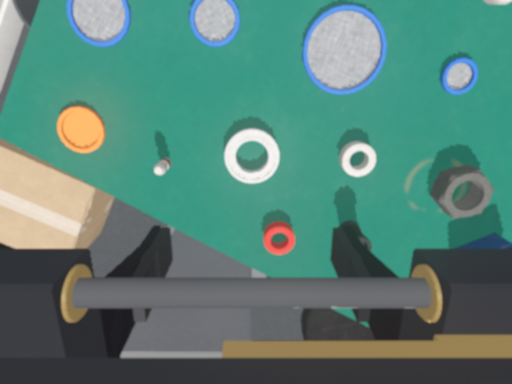

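The wrist view shows the bearing at (252,156), ring (358,159), pin (162,167), nests along the top edge, nut (461,191) and sleeve partly behind the finger. This all agrees with the map. I'll refine positions from this view.

```bash
python3 - <<'E'
from h import *
c=robot.camera("wrist"); im=c["img"]; hsv=cv2.cvtColor(im,cv2.COLOR_RGB2HSV).astype(int); H,S,V=hsv[...,0],hsv[...,1],hsv[...,2]
roi=np.zeros(H.shape,bool); roi[0:225,40:500]=1
for n,m,z in (("blue",(H>100)&(H<125)&(S>110),.007),("grey",(S<60)&(V>150),.0145)):
    for b in blobs(m&roi):
        if b[4]>40: print(n,np.round(b,1),np.round(ray(c,b[0],b[1],z)[:2],4),np.round(ray(c,b[0],b[1],.036)[:2],4))
E
```

```text
blue [ 456.    73.5   37.    38.  1044. ] [ 0.5548 -0.3385] [ 0.5545 -0.3217]
blue [ 340.5   48.    84.    91.  5878. ] [ 0.5801 -0.2134] [ 0.5778 -0.2062]
blue [210.   22.5  51.   46.  472. ] [ 0.6043 -0.0783] [ 0.6001 -0.0815]
blue [ 94.   23.5  65.   48.  547. ] [0.6034 0.0402] [0.5993 0.0279]
grey [ 61.  215.   43.   19.  370.5] [0.3951 0.1062] [0.4042 0.093 ]
grey [412.5 174.   18.   27.   51.5] [ 0.4457 -0.3048] [ 0.4518 -0.294 ]
grey [158.  168.   17.   15.  157.5] [ 0.4529 -0.0142] [ 0.4586 -0.0204]
grey [355. 158.  37.  35. 967.] [ 0.4645 -0.2372] [ 0.4695 -0.2304]
grey [ 249.   155.5   57.    56.  2427. ] [ 0.4674 -0.1178] [ 0.4722 -0.1179]
grey [456.   73.5  25.   26.  453. ] [ 0.5547 -0.3341] [ 0.5545 -0.3217]
grey [ 340.5   48.5   74.    78.  4352. ] [ 0.579  -0.2116] [ 0.5774 -0.2062]
grey [ 210.5   19.5   40.    40.  1252.5] [ 0.6059 -0.0797] [ 0.6027 -0.082 ]
grey [  94.5   20.    52.    41.  1709. ] [0.6055 0.0361] [0.6023 0.027 ]
```

Wrist and top agree within 2–3 mm. Descending on the bearing, then gripping.

Request:
nudge_tcp([
  {"xyz": [0,0,0.036]},
  {"xyz": [0,0,0.036]},
  {"xyz": [0,0,0.036]},
  {"xyz": [0,0,0.036]},
  {"xyz": [0.001,0,0.03]},
  {"xyz": [0,0,0.02]},
  {"xyz": [0,0,0.015]},
  {"xyz": [0,0,0.0064]},
  {},
  {},
], jaw=0.086, clamp_n=20)

```text
time: 2.77
position: [0.4658, -0.1206, 0.0073]
tool_rot: [1.0, -0.001, 0.0, 0.0]
ft_force: [-0.7, -0.1, -1.0]
grip_width: 0.0861
grip_force: 0.0
```

Request:
nudge_tcp([
  {},
  {},
  {},
  {},
  {},
  {},
  {},
  {},
], jaw=0.05, clamp_n=20)

```text
time: 3.43
position: [0.4661, -0.1196, 0.0077]
tool_rot: [1.0, -0.0, 0.0, 0.0]
ft_force: [-0.5, 0.8, 6.3]
grip_width: 0.0598
grip_force: 20.1
```

Request:
nudge_tcp([
  {"xyz": [0,0,-0.01]},
  {"xyz": [0,0,-0.02]},
  {"xyz": [0,0,-0.03]},
  {"xyz": [0,0,-0.03]},
  {},
], clamp_n=20)

```text
time: 3.85
position: [0.4686, -0.1208, 0.1017]
tool_rot: [1.0, 0.0, 0.004, 0.002]
ft_force: [1.0, -0.5, -0.3]
grip_width: 0.0595
grip_force: 20.0
```

```bash
python3 - <<'E'
from h import *
c=robot.camera("wrist"); s=robot.camera("side"); u,v=map(int,proj(s,(.466,-.119,.1))); print(u,v)
a=c["img"][130:384,100:400]; b=cv2.resize(s["img"][v-50:v+50,u-60:u+60],None,fx=3,fy=2.54)[:254,:360]
save("g1",np.hstack([a,b]))
E
```

```text
248 165
```

View pics/g1.png

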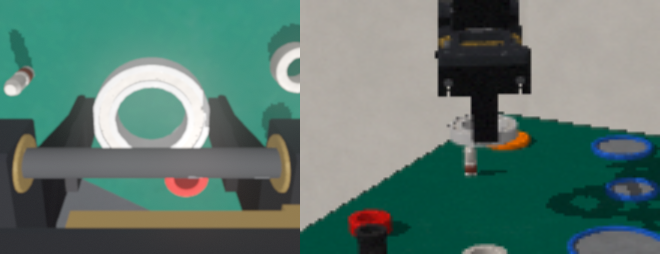

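The bearing is held between the tips and looks level. Carrying it over nest_78.

Request:
nudge_tcp([
  {"xyz": [0.022,0.0186,0]},
  {"xyz": [0.022,0.0186,0]},
  {"xyz": [0.022,0.0186,0]},
  {"xyz": [0.022,0.0186,0]},
  {"xyz": [0.022,0.0186,0]},
  {"xyz": [0,0,0.025]},
  {"xyz": [0,0,0.025]},
  {"xyz": [0,0,0.015]},
  {},
  {},
], clamp_n=20)

```text
time: 4.78
position: [0.574, -0.2116, 0.0298]
tool_rot: [1.0, -0.0, -0.002, -0.001]
ft_force: [0.1, -0.2, -0.8]
grip_width: 0.0599
grip_force: 20.0
```

```bash
python3 - <<'E'
from h import *
t=robot.camera("top"); s=robot.camera("side"); c=robot.camera("wrist"); 
u,v=map(int,proj(s,(.578,-.214,.02))); print(u,v)
save("p1",np.hstack([c["img"][150:384,80:430],cv2.resize(s["img"][v-40:v+38,u-60:u+60],None,fx=3,fy=3)]))
E
```

```text
293 206
```

View pics/p1.png

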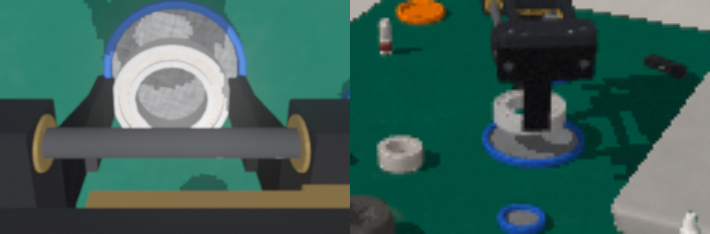

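The bearing hangs level over nest_78, about 4 mm short in x, as the pose says. I'm correcting, lowering, releasing and rising.

Request:
nudge_tcp([
  {"xyz": [0.004,0.0022,0]},
  {"xyz": [0,0,0.008]},
  {"xyz": [0,0,0.006]},
  {"xyz": [0,0,0.004]},
  {},
  {},
  {},
], clamp_n=20)

```text
time: 5.52
position: [0.5797, -0.2147, 0.014]
tool_rot: [1.0, -0.0, -0.0, -0.0]
ft_force: [-0.2, -0.2, -0.9]
grip_width: 0.0601
grip_force: 20.0
```

Request:
nudge_tcp([
  {},
  {},
  {},
  {},
  {},
  {},
], jaw=0.078, clamp_n=20)

```text
time: 6.02
position: [0.5799, -0.2148, 0.0143]
tool_rot: [1.0, -0.0, 0.0, 0.0]
ft_force: [-0.5, -0.4, 0.1]
grip_width: 0.0778
grip_force: 0.0
```

Request:
nudge_tcp([
  {"xyz": [0,0,-0.02]},
  {"xyz": [0,0,-0.035]},
  {"xyz": [0,0,-0.035]},
  {"xyz": [-0.0292,0.0058,0]},
  {"xyz": [-0.0292,0.0058,0]},
  {"xyz": [-0.0292,0.0058,0]},
  {"xyz": [-0.0292,0.0058,0]},
  {},
  {},
], jaw=0.07, clamp_n=20)

```text
time: 6.77
position: [0.4618, -0.2381, 0.1044]
tool_rot: [1.0, -0.001, -0.0, -0.0]
ft_force: [0.1, -0.6, 0.5]
grip_width: 0.0703
grip_force: 0.0
```

```bash
python3 - <<'E'
from h import *
c=robot.camera("wrist"); save("w2",c["img"])
for n,p in dict(bearing=(.579,-.2145,.016),ring=(.463,-.238,.016),n78=(.578,-.214,.007),n28=(.5535,-.339,.007),sleeve=(.369,-.239,.047)).items(): print(n,np.round(proj(c,p),1))
im=c["img"]; hsv=cv2.cvtColor(im,cv2.COLOR_RGB2HSV).astype(int); H,S,V=hsv[...,0],hsv[...,1],hsv[...,2]
for n,m,z in (("blue",(H>100)&(H<125)&(S>110),.007),("grey",(S<60)&(V>165),.016)):
    for b in blobs(m):
        if b[4]>60 and b[1]<270: print(n,np.round(b,1),np.round(ray(c,b[0],b[1],z)[:2],4))
E
```

```text
bearing [216.7  29.8]
ring [251.5 191.2]
n78 [217.3  33.1]
n28 [389.9  69.5]
sleeve [252.9 317.3]
blue [ 390.5   67.    54.    55.  2185.5] [ 0.5552 -0.3393]
blue [ 217.5   48.   124.    97.  1495.5] [ 0.5682 -0.2138]
blue [ 29.5  13.5  60.   28.  566. ] [ 0.5907 -0.0838]
grey [ 252.   189.5   51.    48.  1816. ] [ 0.4644 -0.2384]
grey [390.   67.5  37.   38.  946.5] [ 0.5546 -0.3354]
grey [ 217.5   44.   102.    89.  7175.5] [ 0.5701 -0.2148]
grey [ 24.   9.  49.  19. 580.] [ 0.592 -0.086]
```

View pics/w2.png

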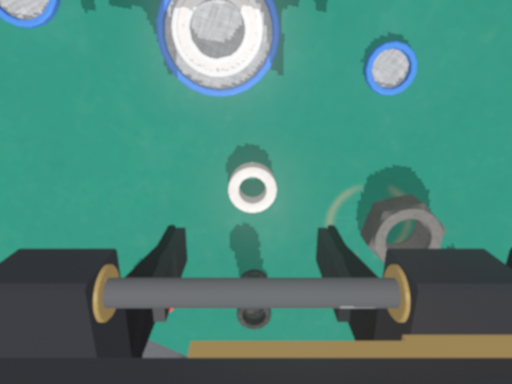

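The bearing sits centred in nest_78 (217,30), and the ring is dead ahead at (252,189) with nest_28 at (390,67). Descending on the ring and gripping.

Request:
nudge_tcp([
  {"xyz": [0.0015,0,0.03]},
  {"xyz": [0,0,0.03]},
  {"xyz": [0,0,0.02]},
  {"xyz": [0,0,0.012]},
  {"xyz": [0,0,0.005]},
  {},
  {},
], jaw=0.07, clamp_n=20)

```text
time: 7.4
position: [0.4656, -0.2382, 0.0073]
tool_rot: [1.0, 0.0, 0.0, 0.0]
ft_force: [0.4, -0.6, -0.5]
grip_width: 0.0701
grip_force: 0.0
```

Request:
nudge_tcp([
  {},
  {},
  {},
  {},
  {},
  {},
  {},
], jaw=0.025, clamp_n=20)

```text
time: 7.98
position: [0.4646, -0.2381, 0.0074]
tool_rot: [1.0, -0.0, 0.0, 0.0]
ft_force: [0.6, -0.1, 2.2]
grip_width: 0.037
grip_force: 20.0
```

Request:
nudge_tcp([
  {"xyz": [0,0,-0.01]},
  {"xyz": [0,0,-0.03]},
  {"xyz": [0,0,-0.04]},
  {"xyz": [0.0185,-0.0345,0]},
  {"xyz": [0.0185,-0.0345,0]},
  {"xyz": [0.0185,-0.0345,0]},
  {"xyz": [0.0185,-0.0345,0]},
  {"xyz": [0.0185,-0.0345,0]},
  {"xyz": [0.0185,-0.0345,0]},
  {"xyz": [0.0185,-0.0345,0]},
  {"xyz": [0.0185,-0.0345,0]},
  {},
  {},
  {},
], clamp_n=20)

```text
time: 9.15
position: [0.6117, 0.038, 0.0872]
tool_rot: [1.0, 0.0, -0.001, 0.0]
ft_force: [1.0, 0.4, -0.4]
grip_width: 0.0363
grip_force: 20.0
```

```bash
python3 - <<'E'
from h import *
c=robot.camera("wrist"); save("w3",c["img"]); o=robot.get_obs()["position"]
im=c["img"]; hsv=cv2.cvtColor(im,cv2.COLOR_RGB2HSV).astype(int); H,S,V=hsv[...,0],hsv[...,1],hsv[...,2]
print(proj(c,(.6125,.038,.007)), proj(c,(o[0],o[1],o[2]+.0086)))
for n,m,z in (("blue",(H>100)&(H<125)&(S>110),.007),("grey",(S<60)&(V>165),o[2]+.0086)):
    for b in blobs(m):
        if b[4]>60 and b[1]<270: print(n,np.round(b,1),np.round(ray(c,b[0],b[1],z)[:2],4))
E
```

```text
(np.float64(251.53751260999357), np.float64(195.02942191019193)) (np.float64(253.10650123634943), np.float64(254.6605820056028))
blue [509. 237.   5.  29.  74.] [ 0.5774 -0.1671]
blue [ 402.   197.5   69.    64.  3348. ] [ 0.6107 -0.0772]
blue [250. 186.  83.  71. 992.] [0.6197 0.0392]
grey [ 28.  260.   57.   35.  918.5] [0.6082 0.1534]
grey [ 402.   198.    53.    49.  1886.5] [ 0.6425 -0.0347]
grey [ 251.   218.5   73.   120.  7086. ] [0.6316 0.0384]
grey [ 128.5   57.    68.    63.  2479.5] [0.7062 0.0907]
grey [  33.5   95.    68.   191.  7891. ] [0.6905 0.1342]
```

View pics/w3.png

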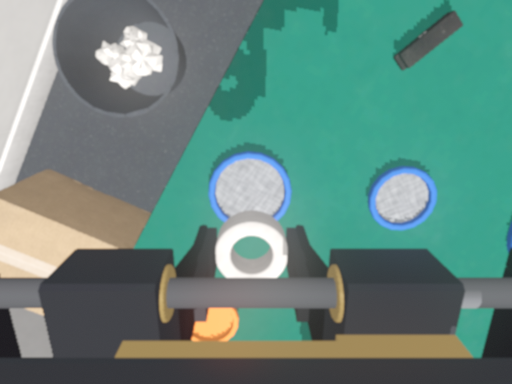

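Ring held level at (251,250). Nest_54 is at (250,189), about 3 mm further in x. Lowering and releasing.

Request:
nudge_tcp([
  {"xyz": [0.003,0,0.025]},
  {"xyz": [0,0,0.025]},
  {"xyz": [0,0,0.014]},
  {"xyz": [0,0,0.008]},
  {"xyz": [0,0,0.0045]},
  {},
  {},
], clamp_n=20)

```text
time: 9.78
position: [0.6159, 0.0369, 0.0114]
tool_rot: [1.0, -0.001, 0.001, 0.0]
ft_force: [0.6, 0.2, -0.4]
grip_width: 0.0366
grip_force: 20.0
```

Request:
nudge_tcp([
  {},
  {},
  {},
  {},
  {},
], jaw=0.054, clamp_n=20)

```text
time: 10.2
position: [0.6157, 0.038, 0.0109]
tool_rot: [1.0, -0.0, 0.0, 0.0]
ft_force: [0.4, 0.3, 0.4]
grip_width: 0.053
grip_force: 0.0
```

Request:
nudge_tcp([
  {"xyz": [0,0,-0.02]},
  {"xyz": [0,0,-0.035]},
  {"xyz": [0,0,-0.035]},
  {"xyz": [-0.032,0.0116,0]},
  {"xyz": [-0.032,0.0116,0]},
  {"xyz": [-0.032,0.0116,0]},
  {"xyz": [-0.032,0.0116,0]},
  {"xyz": [-0.032,0.0116,0]},
  {},
  {},
], jaw=0.045, clamp_n=20)

```text
time: 11.03
position: [0.4538, -0.02, 0.1008]
tool_rot: [1.0, -0.001, -0.001, -0.0]
ft_force: [0.5, 0.3, 0.3]
grip_width: 0.045
grip_force: 0.0
```

```bash
python3 - <<'E'
from h import *
c=robot.camera("wrist"); save("w4",c["img"],(60,0,450,260),1.6); o=robot.get_obs()["position"]
im=c["img"]; hsv=cv2.cvtColor(im,cv2.COLOR_RGB2HSV).astype(int); H,S,V=hsv[...,0],hsv[...,1],hsv[...,2]
print(proj(c,(.6145,.038,.007)), proj(c,(.455,-.02,.036)),proj(c,(o[0],o[1],.036)))
for b in blobs((S<70)&(V>150)):
    if b[4]>60 and b[1]<270: print(np.round(b,1),np.round(ray(c,b[0],b[1],.03)[:2],4))
E
```

```text
(np.float64(162.8561173018366), np.float64(-41.8293543037409)) (np.float64(251.51339558697774), np.float64(201.61759083530814)) (np.float64(251.97321034120097), np.float64(200.11683715085803))
[247.5 194.5  18.   24.  324.5] [ 0.4583 -0.0171]
[  64.   211.   129.   121.  8749.5] [0.4454 0.1199]
[130.5 140.   76.   67.  235.5] [0.4986 0.0643]
[ 493.   38.   37.   77. 1997.] [ 0.5638 -0.1738]
[164.    3.   37.    7.   83.5] [0.5839 0.034 ]
[  15.    50.    31.   101.  1623.5] [0.557  0.1321]
```

View pics/w4.png

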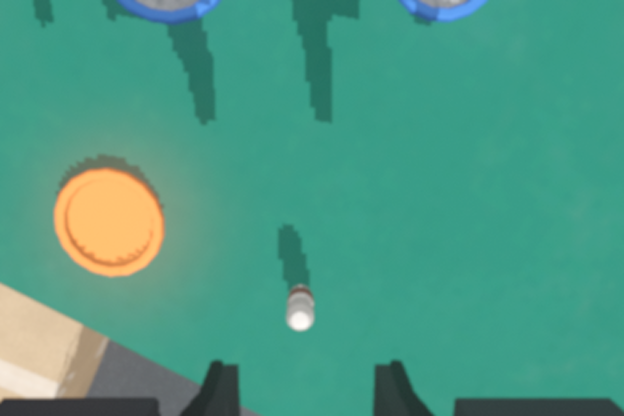

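Pin top at (247,199), within about 2 mm of the tool axis. The orange nest at (128,138) is clear. Descending and gripping the pin.

Request:
nudge_tcp([
  {"xyz": [0.002,-0.0015,0.025]},
  {"xyz": [0,0,0.025]},
  {"xyz": [0,0,0.02]},
  {"xyz": [0,0,0.012]},
  {"xyz": [0,0,0.006]},
  {},
  {},
], jaw=0.045, clamp_n=15)

```text
time: 11.67
position: [0.4588, -0.0185, 0.0126]
tool_rot: [1.0, 0.0, 0.001, 0.0]
ft_force: [-0.3, 0.7, 0.4]
grip_width: 0.0451
grip_force: 0.0
```

Request:
nudge_tcp([
  {},
  {},
  {},
  {},
  {},
  {},
  {},
], jaw=0.005, clamp_n=15)

```text
time: 12.25
position: [0.4577, -0.0185, 0.0129]
tool_rot: [1.0, -0.0, 0.0, 0.0]
ft_force: [-0.9, 0.8, 2.1]
grip_width: 0.0119
grip_force: 15.0
```

Request:
nudge_tcp([
  {"xyz": [0,0,-0.01]},
  {"xyz": [0,0,-0.03]},
  {"xyz": [0,0,-0.04]},
  {"xyz": [0.0108,0.0356,0]},
  {"xyz": [0.0108,0.0356,0]},
  {"xyz": [0.0108,0.0356,0]},
  {"xyz": [0.0108,0.0356,0]},
  {"xyz": [0.0108,0.0356,0]},
  {"xyz": [0.0108,0.0356,0]},
  {"xyz": [0.0108,0.0356,0]},
  {"xyz": [0.0108,0.0356,0]},
  {"xyz": [0.0108,0.0356,0]},
  {},
  {},
  {},
], clamp_n=15)

```text
time: 13.5
position: [0.5536, -0.338, 0.0925]
tool_rot: [1.0, -0.0, -0.001, -0.001]
ft_force: [-0.3, -0.5, -0.1]
grip_width: 0.0123
grip_force: 15.0
```

```bash
python3 - <<'E'
from h import *
c=robot.camera("wrist"); o=robot.get_obs()["position"]
s=robot.camera("side"); u,v=map(int,proj(s,(.5545,-.339,.04)))
save("w5",np.hstack([c["img"][100:340,100:400],cv2.resize(s["img"][v-60:v+60,u-60:u+60],None,fx=2,fy=2)]),None,1.4)
im=c["img"]; hsv=cv2.cvtColor(im,cv2.COLOR_RGB2HSV).astype(int); H,S,V=hsv[...,0],hsv[...,1],hsv[...,2]
print(proj(c,(.5545,-.339,.007)), proj(c,(o[0],o[1],o[2]+.023)))
for b in blobs((H>100)&(H<125)&(S>110)):
    if b[4]>60 and b[1]<270: print(np.round(b,1),np.round(ray(c,b[0],b[1],.007)[:2],4))
E
```

```text
(np.float64(252.98853461956293), np.float64(192.65809428434207)) (np.float64(249.9169661431706), np.float64(269.8211644897856))
[ 254.5  191.    48.    47.  1706.5] [ 0.5559 -0.3402]
[   89.5   159.    118.    113.  10209.5] [ 0.5813 -0.2156]
```

View pics/w5.png

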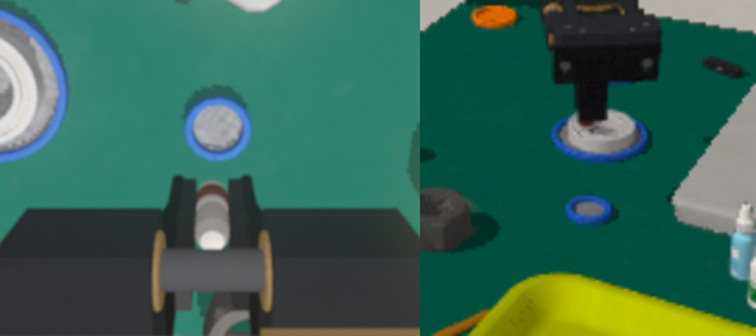

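Pin held upright (212,240) with nest_28 at (218,127), on line. Lowering and releasing.

Request:
nudge_tcp([
  {"xyz": [0.0025,0.0015,0.025]},
  {"xyz": [0,0,0.025]},
  {"xyz": [0,0,0.014]},
  {"xyz": [0,0,0.008]},
  {"xyz": [0,0,0.0045]},
  {},
  {},
  {},
], clamp_n=15)

```text
time: 14.27
position: [0.5578, -0.3407, 0.017]
tool_rot: [1.0, 0.0, 0.001, 0.001]
ft_force: [0.4, 0.2, 0.2]
grip_width: 0.0119
grip_force: 15.0
```

Request:
nudge_tcp([
  {},
  {},
  {},
  {},
  {},
], jaw=0.04, clamp_n=20)

```text
time: 14.68
position: [0.5572, -0.3405, 0.0163]
tool_rot: [1.0, -0.0, 0.0, 0.0]
ft_force: [0.5, 0.3, -0.9]
grip_width: 0.036
grip_force: 0.0
```

Request:
nudge_tcp([
  {"xyz": [0,0,-0.02]},
  {"xyz": [0,0,-0.03]},
  {"xyz": [0,0,-0.03]},
  {"xyz": [0,0,-0.03]},
  {"xyz": [-0.0313,-0.0169,0]},
  {"xyz": [-0.0313,-0.0169,0]},
  {"xyz": [-0.0313,-0.0169,0]},
  {"xyz": [-0.0313,-0.0169,0]},
  {"xyz": [-0.0313,-0.0169,0]},
  {"xyz": [-0.0313,-0.0169,0]},
  {},
  {},
], jaw=0.055, clamp_n=20)

```text
time: 15.68
position: [0.3676, -0.2374, 0.1263]
tool_rot: [1.0, -0.001, -0.001, -0.001]
ft_force: [-0.1, -1.1, 0.3]
grip_width: 0.055
grip_force: 0.0
```

```bash
python3 - <<'E'
from h import *
c=robot.camera("wrist"); o=robot.get_obs()["position"]
s=robot.camera("side"); u,v=map(int,proj(s,(.369,-.239,.03)))
save("w6",np.hstack([c["img"][60:300,100:400],cv2.resize(s["img"][v-30:v+30,u-30:u+30],None,fx=4,fy=4)]),None,1.4)
print(proj(c,(.369,-.239,.047)), proj(c,(o[0],o[1],.047)))
t=robot.camera("top"); print(np.round(proj(t,(.5545,-.339,.03))),np.round(proj(t,(.369,-.239,.047))))
im=c["img"]; hsv=cv2.cvtColor(im,cv2.COLOR_RGB2HSV).astype(int); H,S,V=hsv[...,0],hsv[...,1],hsv[...,2]
m=(S<110)&(V<110); m[:,:150]=0; m[:,350:]=0; m[250:]=0
for b in blobs(m):
    if b[4]>60: print(np.round(b,1),np.round(ray(c,b[0],b[1],.047)[:2],4))
E
```

```text
(np.float64(253.7802894622102), np.float64(194.6672031978078)) (np.float64(254.36720600844805), np.float64(193.8402022795851))
[329. 166.] [287. 244.]
[317.5 238.   28.   23.  415.5] [ 0.3326 -0.2897]
[185.  237.   29.   25.  472.5] [ 0.3334 -0.1845]
[ 254.5  185.    32.    45.  1122.5] [ 0.3767 -0.2395]
```

View pics/w6.png

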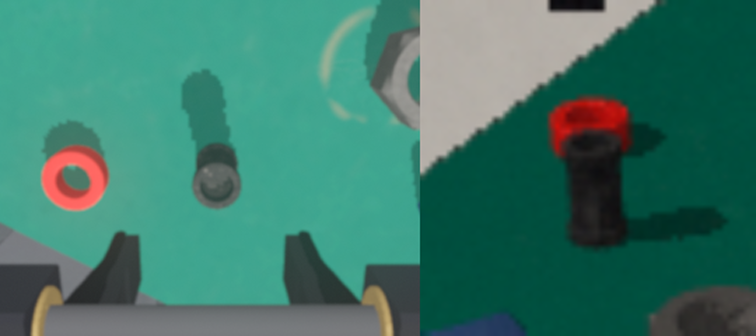

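The sleeve top is at wrist pixel (255,191), a spool with end flanges, about 3 mm ahead of the tool. The red ring is clear to the left. I'm gripping low so the pads span both flanges.

Request:
nudge_tcp([
  {"xyz": [0.003,0.0018,0.03]},
  {"xyz": [0,0,0.03]},
  {"xyz": [0,0,0.025]},
  {"xyz": [0,0,0.018]},
  {"xyz": [0,0,0.011]},
  {"xyz": [0,0,0.006]},
  {},
  {},
], jaw=0.055, clamp_n=20)

```text
time: 16.5
position: [0.3732, -0.2414, 0.006]
tool_rot: [1.0, 0.0, 0.0, 0.0]
ft_force: [-0.2, -0.5, 0.3]
grip_width: 0.0549
grip_force: 0.0
```

Request:
nudge_tcp([
  {},
  {},
  {},
  {},
  {},
  {},
  {},
], jaw=0.015, clamp_n=20)

```text
time: 17.08
position: [0.3726, -0.2409, 0.0065]
tool_rot: [1.0, -0.0, 0.0, 0.0]
ft_force: [-0.7, -0.7, 4.4]
grip_width: 0.0262
grip_force: 20.0
```

Request:
nudge_tcp([
  {"xyz": [0,0,-0.01]},
  {"xyz": [0,0,-0.03]},
  {"xyz": [0,0,-0.04]},
  {"xyz": [0.0294,-0.0203,0]},
  {"xyz": [0.0294,-0.0203,0]},
  {"xyz": [0.0294,-0.0203,0]},
  {"xyz": [0.0294,-0.0203,0]},
  {"xyz": [0.0294,-0.0203,0]},
  {"xyz": [0.0294,-0.0203,0]},
  {"xyz": [0.0294,-0.0203,0]},
  {"xyz": [0.0294,-0.0203,0]},
  {},
  {},
  {},
], clamp_n=20)

```text
time: 18.25
position: [0.6063, -0.078, 0.0855]
tool_rot: [1.0, 0.0, -0.001, -0.0]
ft_force: [-0.1, -1.2, -0.4]
grip_width: 0.0266
grip_force: 20.0
```

```bash
python3 - <<'E'
from h import *
c=robot.camera("wrist"); o=robot.get_obs()["position"]
s=robot.camera("side"); u,v=map(int,proj(s,(.6075,-.079,.05)))
save("w7",np.hstack([c["img"][80:320,60:400],cv2.resize(s["img"][v-40:v+40,u-40:u+40],None,fx=3,fy=3)]),None,1.3)
im=c["img"]; hsv=cv2.cvtColor(im,cv2.COLOR_RGB2HSV).astype(int); H,S,V=hsv[...,0],hsv[...,1],hsv[...,2]
print(proj(c,(.6075,-.079,.007)), proj(c,(o[0],o[1],o[2]+.0405)))
for b in blobs((H>100)&(H<125)&(S>110)):
    if b[4]>60 and b[1]<270: print(np.round(b,1),np.round(ray(c,b[0],b[1],.007)[:2],4))
E
```

```text
(np.float64(252.82850300659194), np.float64(195.20209415196956)) (np.float64(252.85611526409969), np.float64(293.41393895787854))
[ 424.   225.   115.   101.  1500.5] [ 0.583  -0.2127]
[ 252.5  192.5   68.    66.  3402.5] [ 0.6097 -0.0787]
[  96.5  184.5   86.    82.  5344.5] [0.6158 0.0384]
```

View pics/w7.png

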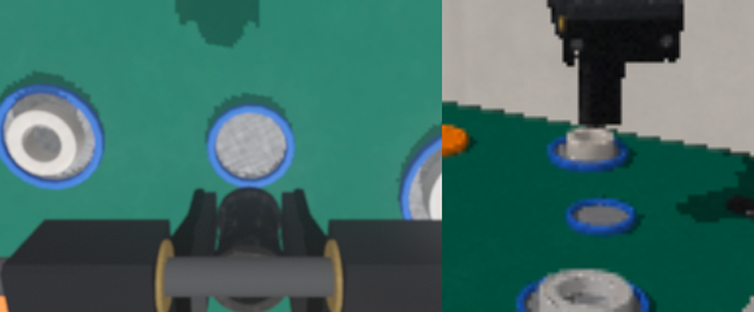

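Sleeve held upright over nest_42 (252,192), on line. The ring sits in nest_54 on the left. Lowering and releasing.

Request:
nudge_tcp([
  {"xyz": [0.002,0.001,0.025]},
  {"xyz": [0,0,0.025]},
  {"xyz": [0,0,0.014]},
  {"xyz": [0,0,0.008]},
  {"xyz": [0,0,0.004]},
  {},
  {},
  {},
], clamp_n=20)

```text
time: 19.02
position: [0.6101, -0.08, 0.011]
tool_rot: [1.0, -0.0, 0.001, 0.0]
ft_force: [-0.6, -0.3, 0.1]
grip_width: 0.0263
grip_force: 20.0
```

Request:
nudge_tcp([
  {},
  {},
  {},
  {},
  {},
], jaw=0.045, clamp_n=20)

```text
time: 19.43
position: [0.6097, -0.0794, 0.0103]
tool_rot: [1.0, -0.0, 0.0, 0.0]
ft_force: [-0.3, -0.8, 1.1]
grip_width: 0.0442
grip_force: 0.0
```

Request:
nudge_tcp([
  {"xyz": [0,0,-0.015]},
  {"xyz": [0,0,-0.03]},
  {"xyz": [0,0,-0.04]},
  {"xyz": [0,0,-0.04]},
  {"xyz": [-0.03,0.03,0]},
  {"xyz": [-0.03,0.03,0]},
  {"xyz": [-0.03,0.03,0]},
  {"xyz": [-0.03,0.03,-0.03]},
  {"xyz": [-0.03,0.03,-0.03]},
  {"xyz": [-0.03,0.03,0]},
  {"xyz": [-0.03,0.03,0]},
  {"xyz": [-0.01,0.03,0]},
  {"xyz": [0,0.04,0]},
  {"xyz": [0,0.04,0]},
  {"xyz": [0,0.04,0]},
  {},
  {},
], jaw=0.08)

```text
time: 20.85
position: [0.4037, -0.4271, 0.183]
tool_rot: [1.0, -0.002, 0.0, 0.0]
ft_force: [-0.2, 0.5, -1.0]
grip_width: 0.0799
grip_force: 0.0
```

```bash
python3 - <<'E'
from h import *
c=robot.camera("top");im=c["img"];s=robot.camera("side")
a=cv2.resize(im[120:280,150:390],None,fx=2.5,fy=2.5); b=cv2.resize(s["img"][160:260,180:330],(600,200)) if 0 else cv2.resize(s["img"][155:255,220:330],None,fx=2,fy=2)
b=cv2.copyMakeBorder(b,0,400-b.shape[0],0,200-b.shape[1] if b.shape[1]<200 else 0,cv2.BORDER_CONSTANT)[:,:200] 
save("end",np.hstack([a,b]))
hsv=cv2.cvtColor(im,cv2.COLOR_RGB2HSV).astype(int); H,S,V=hsv[...,0],hsv[...,1],hsv[...,2]
m=((H>100)&(H<125)&(S>110))
for b in blobs(m):
    if b[4]>60: print("blue",np.round(b,1),np.round(ray(c,b[0],b[1],.007)[:2],4))
save("side_end",cv2.resize(s["img"][155:255,220:330],None,fx=5,fy=5))
E
```

```text
blue [327.5 168.   16.   15.  170. ] [ 0.5528 -0.3402]
blue [276.  158.   35.   35.  943.5] [ 0.5775 -0.2148]
blue [221.  146.   21.   21.   66.5] [ 0.6074 -0.0795]
blue [173.5 144.5  26.   26.  482. ] [0.6112 0.0381]
```

View pics/end.png

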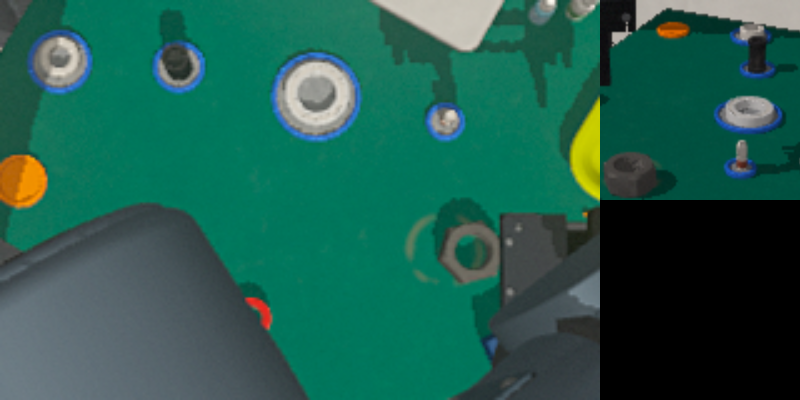

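View pics/side_end.png

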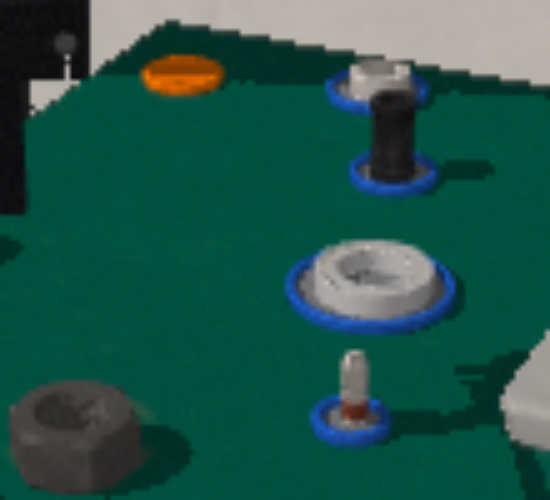

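All four parts stand upright in their own nests in both views: pin at (445,121), sleeve (179,66), ring (60,60) and bearing (316,95) in the top crop. The nut and box were never touched, and the gripper is clear. Handing in.

```bash
python3 -c "
from rig import robot
print(robot.hand_in())"
```

```text
the job is handed in; nothing more can be done
None
```

The pin, sleeve, ring gauge and bearing each stand upright in their own nest, the nut and blue box were not touched, and the job was handed in at about 21 s; the hand-in gave no verdict, so this rests on the final top and side views.

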